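# Stop the turntable, then hold the magnifier over the ring setting

## Robot

A 7-joint arm with a two-finger parallel gripper is mounted at the origin on the work surface. World frame = base frame: x ahead of the robot, y to its left, z up, the work surface at z = 0. Lengths are in m, angles in rad, forces in N, time in s.
With the tool pointing down it reaches from about 0.425 to 0.925 m from the base axis. Payload 6.8 kg.
Tool frame: the origin (TCP) lies midway between the tips of the shut fingers; the grasp point (between the pads) lies 19 mm behind it; z points along the fingers, y is the direction in which the jaws open and shut (so a half turn about z gives the same grasp; the last joint's range is limited). The gripper opens to 85 mm and grips with 20 to 120 N. Pads are 22 mm wide; open, the fingers measure 114 mm over their backs; the gripper's body (76 mm by 85 mm) begins 54 mm behind the grasp point. The pads swing forward as they close: fully open they stand 13 mm farther back than shut.
Start: joints at [-1.23, 0.477, 0.022, 1.555, -0.011, 1.109, -0.083], TCP at [0.293, 0.608, 0.231] pointing down, gripper open.
Joint ranges: [-2.96, 2.96], [-0.34, 2.1], [-1.41, 1.46], [0.24, 2.44], [-1.37, 4.51], [0.17, 1.92], [-2.96, 2.96]. Speed limits (rad/s): [2.39, 2.39, 3.14, 3.14, 3.14, 3.14, 3.14].

## Interface

Orientations are given as a unit quaternion [w, x, y, z].
In Python, from station import bot, vision gives the robot as it stands.
- The arm moves only by the tool move_arm, never from a script. Its argument "increments" is text: rows parted by semicolons, each of 7 numbers parted by spaces: the opening, from 0 (shut) to 1 (fully open), then the shift along the world's x, y, z in mm, then the turn, a rotation vector about the world's x, y, z in rad. In form: grip x y z rx ry rz; .... A call has exactly 8 rows; each row shifts and turns the commanded pose from where the row before left it; what a row does not reach is not made up. A row lasts 1/8 s, in which the tool goes at most 62.5 mm and 10.7 degrees, less where a joint would pass 70% of its speed; a pose out of reach is approached as far as the arm can. A call with a gripper value outside its range is refused whole. The fingers move at their own pace and stop on an object; "newtons" is the grip in N (left out, the last holds). Time passes only in rows, so rows that do not move let the fingers close, or fill a call up. It gives the time, the measured TCP pose, the force and the opening at its end, in the units of the state.
- bot.get_obs(): the state, without advancing time (a new reading comes with each control period).
- vision.read_camera(name): name is "scene" or "top"; returns (picture, depth): 420x560x3 uint8, red, green, blue; 420x560 float32, m along the optical axis (not along the pixel's ray), 0 where there is no reading.
- vision.calibration(name): a dict with "fx", "fy", "cx", "cy" (pixels), "R" (3x3) and "t" (3): a world point X has camera coordinates R X + t. Camera axes: x right, y down, z forward; pixel columns grow to the right and rows downward; lengths in m; the calibration is good to about 2 mm. A picture is of the moment at which its call begins. calibration takes no time and is no camera call.
- bot.hand_in(): hands the job in, once; it reports no verdict.
The state is a dict: "t": time; "q": joint angles; "joint_vel": joint speeds; "joint_torque": joint torques, N m; "eef_pos": TCP position; "tool_rot": TCP orientation; "contact_force": force on the tool from outside, world axes, zero at the start; "torque": the same for the moment, N m; "gripper_width": opening from 0.0 (shut) to 1.0 (fully open).
Only numpy, scipy, OpenCV 4.12 (cv2) and the standard library are available. Lean on these libraries where they do the work, as an engineer would, in place of code of your own. Each camera call takes 0.05 s, during which the arm holds its last target.

## Task

Turn the turntable's speed knob fully anticlockwise to its stop so that the ring cannot start turning. Then pick up the magnifier by its handle, lift it higher than the tops of the tools standing in the rack, and carry it across to the ring without touching the rack or the turntable with it. Finish while still holding the magnifier still and level, centred over the setting on top of the ring and about 15 mm above it, touching nothing else, with the knob still off and the other things on the bench left where they are.

Things in the scene. Friction and masses are not known exactly. Their poses are not given: they have to be found in the camera images.
- turntable: Fixed grey box, 130 (x) x 210 (y) x 50 mm high, origin at the centre of its underside. 60 mm from its centre towards -y stands a bare aluminium disc (72 mm across, top at 62 mm) with a small dark clamp holding an upright plain metal finger ring (23 mm across) with a round setting on top; 60 mm towards +y is the black speed knob. The disc itself does not move.
- dial (a joint): Speed knob on top of the turntable: angle in rad, 0 = off, the fully anticlockwise end stop (seen from above); grows clockwise up to 4.2. Turns with light friction (0.04 N m) and stays where it is left. It starts between 0.8 and 2.0.
- dial_grip (a point): Point on the knob's vertical axis, 87 mm above the bench, where to grip; turns with the knob. A bar grip 42 mm long, 14 mm thick, rises from 64 to 94 mm above the bench on a 44 mm disc. At 0 the bar lies along the turntable's x axis, white mark towards its -x; at angle q it is turned q clockwise from there, seen from above.
- setting_top (a point): Top of the round setting (11 mm across) on the ring: the target, 110 mm above the bench, the highest point of the turntable.
- magnifier: Loose hand magnifier, 70 to 170 g, lying flat: steel frame 68 mm across, 14 mm thick, with a glass lens, and a straight flat-sided pale wooden handle. Origin at the lens centre, level with the frame's underside; z up. The handle runs along its -x: 18 mm wide, 20 mm high (z 0 to 20 mm), from x = -45 to -150 mm; centre of mass about 55 mm from the lens centre.
- magnifier_grip (a point): Point on the magnifier's handle to grip: 80 mm from the lens centre along -x, 10 mm above the underside.
- rack: Fixed wooden block 200 (x) x 56 (y) x 50 mm high, origin at the centre of its underside, between the magnifier and the turntable, with five small hand tools standing in it in a row along x; the tallest tops are 150 mm above the bench.
- jar: Bystander: loose glass jar with a black lid, 56 mm across, 70 mm high, origin at the centre of its underside.
- hammer: Bystander: loose hammer lying on the far side of the bench, origin under its middle, about 0.25 m long, along its x.
- wedge: Bystander: loose stepped pale wooden block, 50 x 90 x 40 mm, origin at the centre of its underside.
- brush: Bystander: loose bench brush lying at the right (-y), along its x, origin under its middle.
- bowl: Bystander: loose small white bowl, 70 mm across, 30 mm high, origin at the centre of its underside.
- block: Bystander: loose square steel bench block 60 x 60 x 20 mm beyond the rack, origin at the centre of its underside.
- mandrel: Bystander: loose tapered steel ring mandrel, 200 mm long, up to 24 mm thick, lying along its x at the left (+y), origin under its middle.

How it is judged:
On the way, in this order (a step that is already met when the one before it is completed fails the run):
1. the speed knob is turned fully anticlockwise, to its off stop (value of joint dial below 0.06 rad), for 0.2 s.
2. the magnifier is lifted higher than the tops of the tools in the rack (height (world z) of magnifier above 0.15 m), for 0.1 s.
At the end, for the whole second after the job is handed in: Knob within 0.06 rad of its off stop; magnifier held in the fingers, still (under 20 mm/s), level within 0.14 rad (8 degrees), lens centre within 8 mm sideways of the setting's centre, its underside 6 to 25 mm above the setting's top, neither magnifier nor fingers touching the turntable or the rack (value of joint dial below 0.06 rad and horizontal distance between magnifier and setting_top below 0.008 m and z of magnifier in the frame of setting_top between 0.006 and 0.025 m and angle between magnifier's own z axis and vertical below 0.14 rad and linear speed of magnifier below 0.02 m/s and contact force between magnifier and the fingers above 2 N and contact force between magnifier and turntable below 0.2 N and contact force between magnifier and rack below 0.2 N and contact force between the fingers and turntable below 0.5 N and contact force between the fingers and rack below 0.5 N); the arm keeps its last pose, push and grip.
It fails at once if the magnifier strikes the turntable or the ring (over 0.5 N) (contact force between magnifier and turntable above 0.5 N).
It fails at once if the magnifier touches the rack or its tools (over 0.5 N) (contact force between magnifier and rack above 0.5 N).
It fails at once if one of the other loose things (jar, hammer, wooden block, brush, bowl, steel block, mandrel) is moved more than 30 mm (distance of any of jar, hammer, wedge, brush, bowl, block, mandrel from where it was at the start of the episode above 0.03 m).
It also fails if it takes over 72 s, if anything falls off the work surface, if the arm or the gripper's body presses on something with over 40 N, if the wrist force passes 120 N, or if a joint passes its speed limit or range.

## Working session

There is one attempt and no reset: what is moved stays moved. The work goes in short steps, Python scripts to look and compute and a tool call to move; the robot and the scene stay as the last step left them, time stands still between calls to the robot, and variables do not carry over. Pictures are saved under pics/ and viewed, and the job is handed in when it is done.

Besides the shell and the picture viewer there is one more tool, called as a command line: name --argument value ..., lists and objects as JSON in quotes. move_arm: Moves the arm, as the interface text tells. Its arguments: {"type":"object","properties":{"increments":{"type":"string"},"newtons":{"type":"number"}},"required":["increments"]}

```bash
ls; mkdir -p pics
python3 - <<'E'
from station import bot, vision
import cv2, numpy as np
o=bot.get_obs(); print({k:np.round(v,3) for k,v in o.items()})
for n in ("scene","top"):
    p,d=vision.read_camera(n); c=vision.calibration(n)
    cv2.imwrite(f"pics/{n}0.png",p[:,:,::-1]); np.save(f"pics/{n}0.npy",d); print(n,c)
E
```

```text
pics
{'t': np.float64(0.0), 'q': array([-1.23 ,  0.478,  0.022,  1.556, -0.012,  1.109, -0.083]), 'joint_vel': array([-0.001,  0.001, -0.   ,  0.   , -0.   , -0.001, -0.002]), 'joint_torque': array([ 1.0000e-03, -5.9644e+01,  1.6080e+00, -2.8120e+01,  1.2000e-02,
        9.0000e-03, -0.0000e+00]), 'eef_pos': array([0.293, 0.608, 0.23 ]), 'tool_rot': array([-0.   ,  0.223,  0.975, -0.001]), 'contact_force': array([ 0.311, -0.457,  0.324]), 'torque': array([ 0.009,  0.013, -0.08 ]), 'gripper_width': np.float64(1.0)}
scene {'fx': 396.0881891973967, 'fy': 396.0881891973967, 'cx': 281.20540084582285, 'cy': 201.818350579973, 'R': array([[-0.79222197,  0.61020819, -0.00550561],
       [ 0.32589212,  0.41543742, -0.84923853],
       [-0.51592507, -0.67457966, -0.52798069]]), 't': array([ 0.48298813, -0.09071262,  1.52423853])}
top {'fx': 432.1773756541761, 'fy': 432.1773756541761, 'cx': 275.0387816996704, 'cy': 207.4197812552514, 'R': array([[-0.00407956, -0.99998234, -0.00432114],
       [-0.98604411,  0.00474182, -0.16641672],
       [ 0.16643427,  0.00358193, -0.98604604]]), 't': array([0.00219895, 0.58275169, 1.25658683])}
```

View pics/scene0.png

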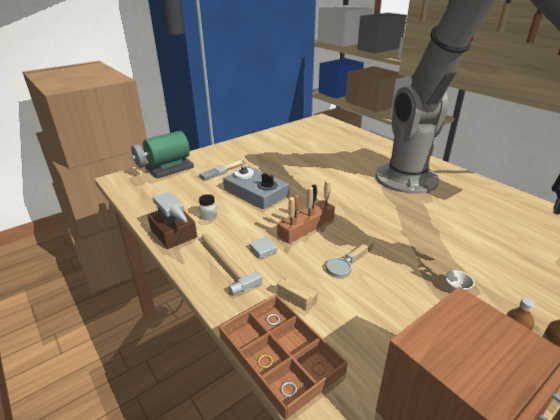

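View pics/top0.png

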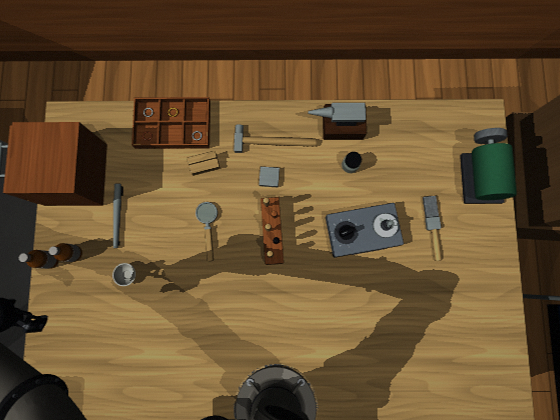

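The top view shows the magnifier lens at about (207,212), with its handle running down to (210,260). The rack is at (272,230), the turntable at (365,229), the knob at (346,231) and the ring disc at (386,225). I'll zoom in and measure these.

```bash
cat > h.py <<'E'
from station import bot, vision
import cv2, numpy as np
def cloud(n,d):
    c=vision.calibration(n); v,u=np.mgrid[:d.shape[0],:d.shape[1]]
    P=np.stack([(u-c["cx"])/c["fx"]*d,(v-c["cy"])/c["fy"]*d,d],-1)
    return (P-c["t"])@c["R"]
def pix2z(n,u,v,z):
    c=vision.calibration(n); r=c["R"].T@np.array([(u-c["cx"])/c["fx"],(v-c["cy"])/c["fy"],1]); o=-c["R"].T@c["t"]
    return o+r*(z-o[2])/r[2]
def proj(n,X):
    c=vision.calibration(n); p=c["R"]@np.array(X)+c["t"]; return p[0]/p[2]*c["fx"]+c["cx"],p[1]/p[2]*c["fy"]+c["cy"]
def crop(src,dst,u0,v0,u1,v1,s):
    im=cv2.imread(src)[v0:v1,u0:u1]; cv2.imwrite(dst,cv2.resize(im,None,fx=s,fy=s,interpolation=cv2.INTER_CUBIC))
E
python3 - <<'E'
from h import *
crop("pics/top0.png","pics/c1.png",315,190,415,265,8)
crop("pics/top0.png","pics/c2.png",180,190,300,275,6)
crop("pics/scene0.png","pics/c3.png",190,140,390,290,4)
d=np.load("pics/top0.npy");P=cloud("top",d)
print("table z",np.median(P[300:320,150:300,2]))
# turntable top
Z=P[...,2]; sub=np.zeros(Z.shape,bool); sub[190:270,315:415]=1
def rect(m,nm):
    pts=P[m][:,:2].astype(np.float32); print(nm,m.sum(),cv2.minAreaRect(pts),"z",np.median(P[m][:,2]), "mean",pts.mean(0))
rect(sub&(Z>.04)&(Z<.056),"tt top")
rect(sub&(Z>.03),"tt all")
rect(sub&(Z>.08),"high")
s2=np.zeros(Z.shape,bool); s2[190:275,185:240]=1
rect(s2&(Z>.006)&(Z<.03),"mag")
s3=np.zeros(Z.shape,bool); s3[180:275,250:315]=1
rect(s3&(Z>.04)&(Z<.056),"rack"); rect(s3&(Z>.07),"tools"); print("toolmax",Z[s3].max())
E
```

```text
table z -0.0008311815933278708
tt top 2302 ((0.516166090965271, -0.2695416808128357), (0.1305008828639984, 0.21075038611888885), 9.815302848815918) z 0.04912222319272608 mean [ 0.51361537 -0.26297006]
tt all 3077 ((0.4909656047821045, -0.1804472804069519), (0.14751507341861725, 0.4052807092666626), 15.581181526184082) z 0.0502478464928591 mean [ 0.5127658 -0.2645767]
high 140 ((0.46350303292274475, -0.1605501025915146), (0.04682174324989319, 0.3646051287651062), 24.908735275268555) z 0.09325039266188642 mean [ 0.47934335 -0.19622964]
mag 575 ((0.5208210945129395, 0.19593334197998047), (0.2560938000679016, 0.16580446064472198), 1.7698793411254883) z 0.012604970384616417 mean [0.53326786 0.20841311]
rack 1027 ((0.5145667195320129, 0.008876802399754524), (0.1993812620639801, 0.0559014156460762), 3.974872589111328) z 0.04910906811258596 mean [0.5113892  0.00804908]
tools 221 ((0.48011669516563416, 0.007323721423745155), (0.23039449751377106, 0.0372130312025547), 3.8028647899627686) z 0.13486574085362307 mean [0.4986438  0.00948185]
toolmax 1.336041602653832
```

View pics/c1.png

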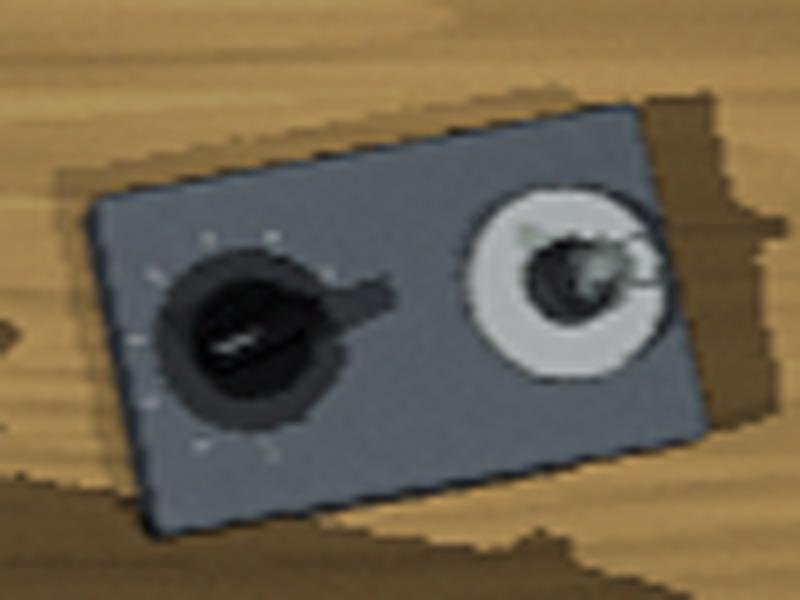

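View pics/c2.png

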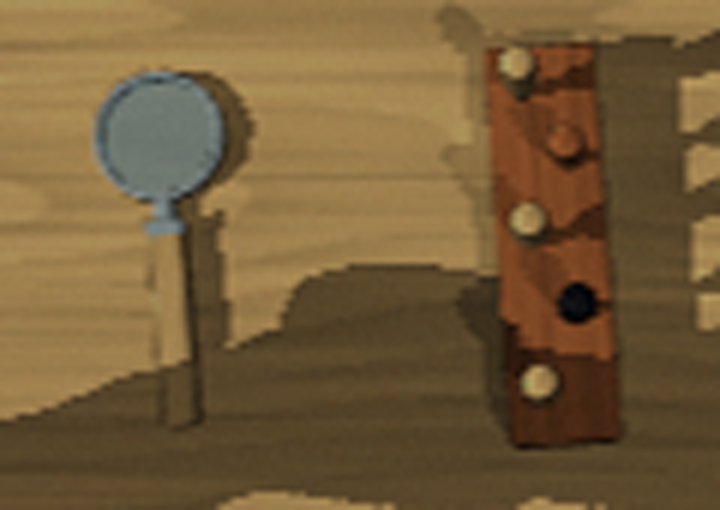

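View pics/c3.png

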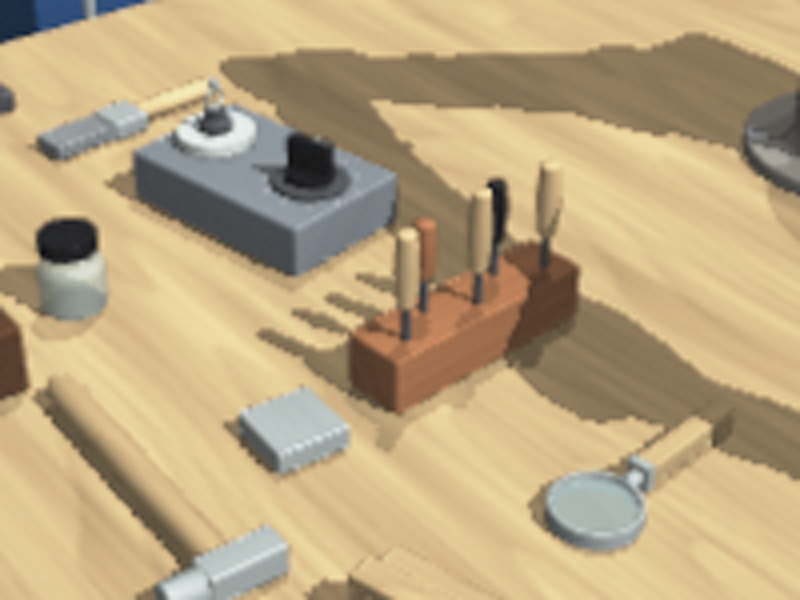

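The top cloud gives a turntable rectangle of 130.5 x 210.8 mm, which matches the stated size, with yaw about 9.8° and centre (0.516, -0.270). The rack also matches at 199 x 56 mm. Next I'll refine the knob angle, the setting and the magnifier pose.

Run:
```python
from h import *
c0=np.array([0.5162,-0.2695]);a=np.radians(9.82);R=np.array([[np.cos(a),-np.sin(a)],[np.sin(a),np.cos(a)]])
kn=c0+R@[0,.06]; rg=c0+R@[0,-.06]; print("knob",kn,"ring",rg)
for n in ("top","scene"):
    P=cloud(n,np.load(f"pics/{n}0.npy")); Z=P[...,2]
    r=np.linalg.norm(P[...,:2]-kn,axis=-1); m=(r<.03)&(Z>.085)&(Z<.1)
    pts=P[m][:,:2].astype(np.float32); print(n,"bar",m.sum(),cv2.minAreaRect(pts),pts.mean(0),np.median(P[m][:,2]))
    u,s,vt=np.linalg.svd(pts-pts.mean(0)); print(" axis deg",np.degrees(np.arctan2(vt[0,1],vt[0,0])))
    rr=np.linalg.norm(P[...,:2]-rg,axis=-1); m=(rr<.06)&(Z>.058)&(Z<.068); print(" disc",m.sum(),cv2.minEnclosingCircle(P[m][:,:2].astype(np.float32)),np.median(P[m][:,2]))
    m=(rr<.03)&(Z>.1)&(Z<.12); print(" setting",m.sum(),P[m].mean(0) if m.any() else 0)
    print(" proj setting",proj(n,[*rg,.11])," proj knob",proj(n,[*kn,.094]))
    # magnifier
    if n=="top":
        ms=np.zeros(Z.shape,bool); ms[190:275,185:240]=1
    else:
        ms=np.zeros(Z.shape,bool); ms[235:285,320:380]=1
    m=ms&(Z>.006)&(Z<.03)
    k,lab,st,ce=cv2.connectedComponentsWithStats(m.astype(np.uint8)); i=1+np.argmax(st[1:,4]); m=lab==i
    print(" mag comp",st[i],cv2.minAreaRect(P[m][:,:2].astype(np.float32)))
    im=cv2.imread(f"pics/{n}0.png").astype(int); blue=(im[...,0]>im[...,2]+5)&ms
    # lens: blue-ish
    k,lab,st,ce=cv2.connectedComponentsWithStats(blue.astype(np.uint8)); i=1+np.argmax(st[1:,4]); print(" blue",st[i],ce[i])
    (vv,uu)=np.nonzero(lab==i)
    X=np.array([pix2z(n,u,v,.014) for u,v in zip(uu,vv)])[:,:2].astype(np.float32)
    print(" lens",cv2.minEnclosingCircle(X),cv2.fitEllipse(cv2.convexHull(X)))
    h=m&(lab!=i)&(Z>.015); 
    pts=P[h][:,:2]; print(" handle",h.sum(),np.median(P[h][:,2]),pts.mean(0),pts.min(0),pts.max(0),cv2.minAreaRect(pts.astype(np.float32)))
    q=np.linalg.svd(pts-pts.mean(0))[2][0]; print(" haxis",np.degrees(np.arctan2(q[1],q[0])))
```

```text
knob [ 0.50596679 -0.21037909] ring [ 0.52643321 -0.32862091]
top bar 69 ((0.5048732757568359, -0.21013453602790833), (0.012991638854146004, 0.04087807983160019), 25.984413146972656) [ 0.5049088  -0.21000203] 0.09219411228652855
 axis deg -64.9839
 disc 334 ((0.5257897973060608, -0.32871952652931213), 0.036212269216775894) 0.06158508328207321
 setting 16 [ 0.5257266  -0.32843127  0.10723971]
 proj setting (np.float64(389.92719290631106), np.float64(222.75308238748167))  proj knob (np.float64(347.83457296676676), np.float64(230.70475916786114))
 mag comp [196 202  22  59 548] ((0.5178985595703125, 0.21607047319412231), (0.0659654438495636, 0.17920956015586853), 86.3343276977539)
 blue [196 202  20  20  52] [202.69230769 207.90384615]
 lens ((0.5753674507141113, 0.2136910855770111), 0.03194860741496086) ((0.5758735537528992, 0.21449309587478638), (0.06036469340324402, 0.06280601769685745), 70.25436401367188)
 handle 204 0.018951265864718687 [0.488545   0.20277038] [0.4271994  0.18232519] [0.6064495  0.24412215] ((0.516704261302948, 0.21207654476165771), (0.17979660630226135, 0.06152343
[... 455 characters left out ...]
1215591868468))  proj knob (np.float64(267.54671944490076), np.float64(174.62813327173077))
 mag comp [327 239  47  38 630] ((0.522911548614502, 0.19318166375160217), (0.18058592081069946, 0.07624577730894089), 16.004169464111328)
 blue [327 258  25  19 194] [339.61340206 265.69072165]
 lens ((0.5702331066131592, 0.21933068335056305), 0.04132218286395073) ((0.5728811621665955, 0.21472540497779846), (0.06685640662908554, 0.08312471956014633), 117.94405364990234)
 handle 206 0.02107578104087951 [0.49400679 0.20399268] [0.428117   0.17879219] [0.60909956 0.23933736] ((0.5188478231430054, 0.21200677752494812), (0.05947978049516678, 0.1800784468650818), 86.60305786132812)
 haxis 2.368584128710745
```

Run:
```python
from h import *
for n,b in (("top",(190,275,185,240)),("scene",(235,285,320,380))):
    P=cloud(n,np.load(f"pics/{n}0.npy")); Z=P[...,2]
    ms=np.zeros(Z.shape,bool); ms[b[0]:b[1],b[2]:b[3]]=1
    m=ms&(Z>.006)&(Z<.03)
    k,lab,st,ce=cv2.connectedComponentsWithStats(m.astype(np.uint8)); m=lab==1+np.argmax(st[1:,4])
    Q=P[m]; h=Q[(Q[:,0]<.52)&(Q[:,2]>.0165)]; 
    print(n,"handle",len(h),cv2.minAreaRect(h[:,:2].astype(np.float32)),np.median(h[:,2]))
    l=Q[(Q[:,0]>.54)]; print(" lens",len(l),cv2.minEnclosingCircle(l[:,:2].astype(np.float32)))
```

```text
top handle 146 ((0.4729679524898529, 0.20194830000400543), (0.09325698763132095, 0.017734164372086525), 6.547523021697998) 0.019400893356042462
 lens 315 ((0.5738523006439209, 0.21291114389896393), 0.03448604419827461)
scene handle 142 ((0.4741060137748718, 0.201160728931427), (0.0923263356089592, 0.019703514873981476), 7.107917308807373) 0.02157545719620085
 lens 387 ((0.5750895738601685, 0.2079925388097763), 0.040210600942373276)
```

move_arm --increments "1 0 0 20 0 0 -0.085; 1 20 -60 10 0 0 -0.085; 1 20 -60 0 0 0 -0.085; 1 20 -60 0 0 0 -0.085; 1 20 -60 0 0 0 -0.085; 1 20 -60 0 0 0 -0.085; 1 20 -60 0 0 0 -0.085; 1 20 -60 0 0 0 -0.09" --newtons 40

```text
t: 1.1
eef_pos: [0.4311, 0.1918, 0.261]
tool_rot: [-0.0, 0.538, 0.843, 0.0]
contact_force: [1.1, 0.8, -0.3]
gripper_width: 0.997
```

move_arm --increments "1 10 -58 0 0 0 0; 1 10 -58 0 0 0 0; 1 10 -58 0 0 0 0; 1 10 -58 0 0 0 0; 1 10 -58 0 0 0 0; 1 10 -58 0 0 0 0; 1 15 -54 -20 0 0 0; 1 0 0 -40 0 0 0"

```text
t: 2.1
eef_pos: [0.5069, -0.2137, 0.2017]
tool_rot: [0.003, 0.54, 0.842, -0.001]
contact_force: [0.4, 0.9, -0.1]
gripper_width: 0.999
```

Run:
```python
from h import *
o=bot.get_obs(); print(o["eef_pos"],o["tool_rot"],o["q"].round(2),o["t"])
for n in ("scene","top"):
    p,d=vision.read_camera(n); cv2.imwrite(f"pics/{n}1.png",p[:,:,::-1])
crop("pics/scene1.png","pics/c4.png",190,80,330,220,4)
```

```text
[ 0.50692824 -0.21372749  0.20172293] [ 2.67824110e-03  5.39857948e-01  8.41751716e-01 -5.22203271e-04] [-0.22  0.35  0.64  1.92 -0.25  0.95  0.96] 2.1
```

View pics/c4.png

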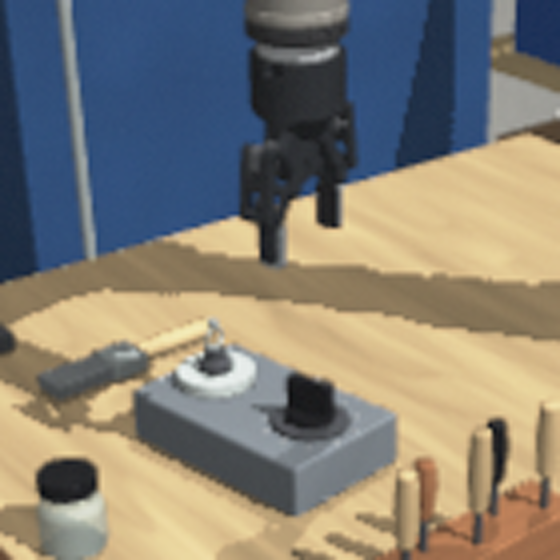

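The gripper (crop about (305,180)) hangs above the knob and well clear of the ring, so I'm descending.

move_arm --increments "1 -1 4 -30 0 0 0; 1 0 0 -30 0 0 0; 1 0 0 -30 0 0 0; 1 0 0 -20 0 0 0; 1 0 0 -15 0 0 0; 1 0 0 -7 0 0 0; 1 0 0 0 0 0 0; 1 0 0 0 0 0 0"

```text
t: 3.2
eef_pos: [0.5055, -0.2043, 0.0698]
tool_rot: [0.001, 0.537, 0.844, 0.0]
contact_force: [-0.2, 0.7, 0.9]
gripper_width: 1.002
```

move_arm --increments "0 0 0 0 0 0 0; 0 0 0 0 0 0 0; 0 0 0 0 0 0 0; 0 0 0 0 0 0 0; 0 0 0 0 0 0 0; 0 0 0 0 0 0 0; 0 0 0 0 0 0 0; 0 0 0 0 0 0 0" --newtons 40

```text
t: 4.2
eef_pos: [0.5029, -0.205, 0.0692]
tool_rot: [-0.001, 0.538, 0.843, -0.001]
contact_force: [-6.5, -0.6, 7.8]
gripper_width: 0.157
```

Run:
```python
from h import *
o=bot.get_obs(); print({k:np.round(v,3) for k,v in o.items()})
```

```text
{'t': np.float64(4.2), 'q': array([-0.129,  0.531,  0.518,  2.026, -0.405,  0.688,  1.084]), 'joint_vel': array([-0.001, -0.001,  0.   ,  0.   , -0.   , -0.001, -0.001]), 'joint_torque': array([-1.7210e+00, -4.5232e+01,  6.0410e+00, -2.0118e+01, -8.6100e-01,
       -1.3770e+00, -2.0000e-03]), 'eef_pos': array([ 0.503, -0.205,  0.069]), 'tool_rot': array([-0.001,  0.538,  0.843, -0.001]), 'contact_force': array([-6.501, -0.59 ,  7.799]), 'torque': array([-0.165,  1.29 ,  0.008]), 'gripper_width': np.float64(0.157)}
```

Gripped: the opening is about 13.3 mm on the 14 mm bar. The grasp sits about 6 mm off along the bar, so I'll add a small arc shift while turning anticlockwise.

move_arm --increments "0 -0.5 -0.5 2 0 0 0.14; 0 -0.5 -0.5 0 0 0 0.14; 0 -0.5 -0.7 0 0 0 0.14; 0 -0.5 -0.8 0 0 0 0.14; 0 -0.4 -0.8 0 0 0 0.14; 0 -0.3 -0.8 0 0 0 0.14; 0 -0.2 -0.8 0 0 0 0.14; 0 0 -0.8 0 0 0 0.14"

```text
t: 5.2
eef_pos: [0.4992, -0.2105, 0.0694]
tool_rot: [-0.003, 0.005, 1.0, -0.0]
contact_force: [-2.3, -3.5, -10.8]
gripper_width: 0.154
```

Run:
```python
from h import *
o=bot.get_obs(); print({k:np.round(v,3) for k,v in o.items()})
q=o["tool_rot"]; print("y az",np.degrees(np.arctan2(q[2]**2-q[1]**2,2*q[1]*q[2])))
```

```text
{'t': np.float64(5.2), 'q': array([ 0.109,  0.485,  0.22 ,  2.013, -0.163,  0.665,  1.994]), 'joint_vel': array([ 0.241, -0.021, -0.294, -0.02 ,  0.224, -0.005,  0.914]), 'joint_torque': array([ -3.648, -55.122,   3.423, -22.558,  -0.924,  -0.108,  -1.151]), 'eef_pos': array([ 0.499, -0.211,  0.069]), 'tool_rot': array([-0.003,  0.005,  1.   , -0.   ]), 'contact_force': array([ -2.342,  -3.467, -10.755]), 'torque': array([-0.636,  0.318, -0.035]), 'gripper_width': np.float64(0.154)}
y az 89.38583057240879
```

move_arm --increments "0 0 -0.5 -1 0 0 0.06; 0 0 -0.5 -1 0 0 0.06; 0 0 -0.3 0 0 0 0.06; 0 0 0 0 0 0 0.05; 0 0 0 0 0 0 0.03; 0 0 0 0 0 0 0; 0 0 0 0 0 0 0; 0 0 0 0 0 0 0"

```text
t: 6.2
eef_pos: [0.4993, -0.2118, 0.0693]
tool_rot: [-0.002, -0.119, 0.993, 0.001]
contact_force: [-8.3, -0.2, 11.0]
gripper_width: 0.161
```

Run:
```python
from h import *
o=bot.get_obs(); print({k:np.round(v,3) for k,v in o.items()})
q=o["tool_rot"]; print("y az",np.degrees(np.arctan2(q[2]**2-q[1]**2,2*q[1]*q[2])))
```

```text
{'t': np.float64(6.2), 'q': array([ 0.165,  0.481,  0.153,  2.008, -0.116,  0.665,  2.202]), 'joint_vel': array([-0.002, -0.001,  0.001,  0.   , -0.001,  0.001, -0.001]), 'joint_torque': array([ -2.741, -46.082,   0.561, -21.457,   0.97 ,  -2.391,   1.69 ]), 'eef_pos': array([ 0.499, -0.212,  0.069]), 'tool_rot': array([-0.002, -0.119,  0.993,  0.001]), 'contact_force': array([-8.26 , -0.202, 10.982]), 'torque': array([ 0.236,  1.715, -1.652]), 'gripper_width': np.float64(0.161)}
y az 103.69405002747892
```

The torque is -1.65 N m, far above the knob's friction, so it's on the stop. Releasing and rising.

move_arm --increments "0.6 0 0 0 0 0 0; 0.6 0 0 0 0 0 0; 0.6 0 0 0 0 0 0; 0.6 0 0 0 0 0 0; 0.6 0 0 15 0 0 0; 0.6 0 0 40 0 0 0; 0.6 0 0 60 0 0 0; 1 0 30 60 0 0 0"

```text
t: 7.2
eef_pos: [0.5018, -0.1851, 0.2431]
tool_rot: [0.001, -0.121, 0.993, -0.001]
contact_force: [1.2, 0.4, 0.8]
gripper_width: 0.788
```

move_arm --increments "1 0 60 0 0 0 -0.05; 1 0 60 0 0 0 -0.05; 1 0 60 0 0 0 -0.02; 1 0 60 0 0 0 0; 1 0 60 0 0 0 0; 1 -2 50 0 0 0 0; 1 -3 35 -10 0 0 0; 1 0 0 0 0 0 0"

```text
t: 8.2
eef_pos: [0.4959, 0.205, 0.2303]
tool_rot: [-0.0, -0.066, 0.998, 0.0]
contact_force: [-0.1, -1.1, -0.5]
gripper_width: 1.003
```

Run:
```python
from h import *
o=bot.get_obs(); print(o["eef_pos"],o["q"].round(2),o["contact_force"].round(1))
q=o["tool_rot"]; print("y az",np.degrees(np.arctan2(q[2]**2-q[1]**2,2*q[1]*q[2])))
for n in ("scene","top"):
    p,d=vision.read_camera(n); cv2.imwrite(f"pics/{n}2.png",p[:,:,::-1]); np.save(f"pics/{n}2.npy",d)
    P=cloud(n,d); Z=P[...,2]; kn=np.array([.506,-.2105])
    r=np.linalg.norm(P[...,:2]-kn,axis=-1); m=(r<.03)&(Z>.085)&(Z<.1)
    pts=P[m][:,:2].astype(np.float32); print(n,"bar",m.sum(),cv2.minAreaRect(pts),pts.mean(0))
    vt=np.linalg.svd(pts-pts.mean(0))[2]; print(" axis deg",np.degrees(np.arctan2(vt[0,1],vt[0,0])))
crop("pics/top2.png","pics/c5.png",180,180,400,270,3)
```

```text
[0.49592156 0.20502826 0.23025188] [-0.47  0.25 -0.05  1.89  0.01  1.    1.18] [-0.1 -1.1 -0.5]
y az 97.54564258334382
scene bar 53 ((0.5080304741859436, -0.21097366511821747), (0.041278861463069916, 0.01708802580833435), 11.388516426086426) [ 0.50964004 -0.20891356]
 axis deg 6.957234
top bar 74 ((0.5056828260421753, -0.21032929420471191), (0.04089009389281273, 0.013964387588202953), 9.55453109741211) [ 0.5054375 -0.2103029]
 axis deg -171.12206
```

View pics/scene2.png

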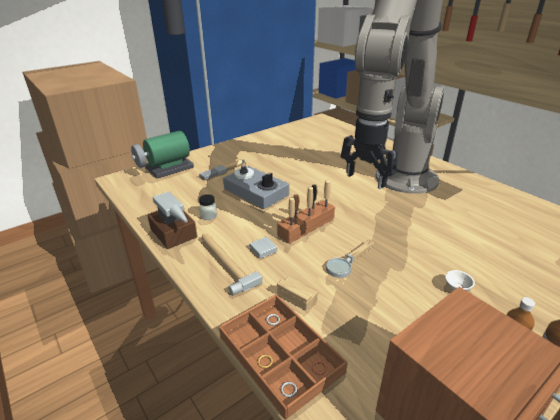

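View pics/c5.png

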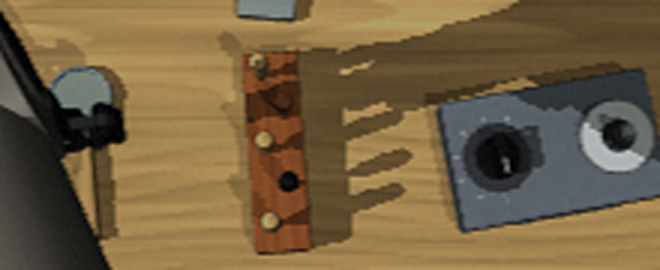

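The bar now lies at 9.5° against the turntable's 9.8°, with the mark pointing down in the image (turntable -x), so the knob is off. Now I'll go down to the handle.

move_arm --increments "1 -1 -1 -40 0 0 0; 1 0 0 -50 0 0 0; 1 0 0 -50 0 0 0; 1 0 0 -35 0 0 0; 1 0 0 -25 0 0 0; 1 0 0 -15 0 0 0; 1 0 0 -9 0 0 0; 1 0 0 0 0 0 0"

```text
t: 9.3
eef_pos: [0.4963, 0.2005, 0.0062]
tool_rot: [0.0, -0.063, 0.998, -0.0]
contact_force: [0.3, 0.7, -0.7]
gripper_width: 1.002
```

move_arm --increments "0 0 0 0 0 0 0; 0 0 0 0 0 0 0; 0 0 0 0 0 0 0; 0 0 0 0 0 0 0; 0 0 0 0 0 0 0; 0 0 0 0 0 0 0; 0 0 0 0 0 0 0; 0 0 0 0 0 0 0" --newtons 60

```text
t: 10.3
eef_pos: [0.4964, 0.2011, 0.0065]
tool_rot: [0.0, -0.063, 0.998, 0.0]
contact_force: [-1.0, -0.6, 6.2]
gripper_width: 0.188
```

Run:
```python
from h import *
o=bot.get_obs(); print({k:np.round(v,3) for k,v in o.items()})
p,d=vision.read_camera("scene"); cv2.imwrite("pics/s3.png",p[:,:,::-1]); crop("pics/s3.png","pics/c6.png",290,170,430,290,5)
```

```text
{'t': np.float64(10.3), 'q': array([-0.47 ,  0.574, -0.04 ,  2.039,  0.043,  0.529,  1.157]), 'joint_vel': array([-0.001,  0.   , -0.   ,  0.003, -0.001, -0.001, -0.001]), 'joint_torque': array([ 1.5000e-01, -5.0491e+01,  1.0580e+00, -1.5221e+01,  5.1000e-02,
       -3.0900e-01, -1.9000e-02]), 'eef_pos': array([0.496, 0.201, 0.006]), 'tool_rot': array([ 0.   , -0.063,  0.998,  0.   ]), 'contact_force': array([-1.018, -0.631,  6.165]), 'torque': array([-0.069,  0.23 , -0.063]), 'gripper_width': np.float64(0.188)}
```

View pics/c6.png

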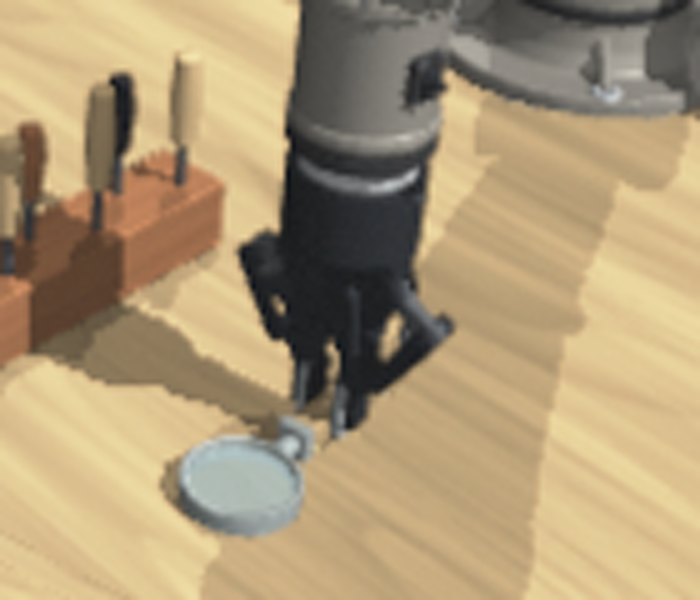

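The handle is gripped in the jaws, with the lens at crop (240,485). Lifting straight up, slowly at first.

move_arm --increments "0 0 0 5 0 0 0; 0 0 0 15 0 0 0; 0 0 0 30 0 0 0; 0 0 0 40 0 0 0; 0 0 0 50 0 0 0; 0 0 0 50 0 0 0; 0 0 0 30 0 0 0; 0 0 0 10 0 0 0" --newtons 80

```text
t: 11.35
eef_pos: [0.4968, 0.2011, 0.2386]
tool_rot: [0.002, -0.063, 0.998, 0.001]
contact_force: [-0.1, -0.5, -1.0]
gripper_width: 0.186
```

move_arm --increments "0 0 0 0 0 0 0; 0 0 0 0 0 0 0; 0 0 0 0 0 0 0; 0 0 0 0 0 0 0; 0 0 0 0 0 0 0; 0 0 0 0 0 0 0; 0 0 0 0 0 0 0; 0 0 0 0 0 0 0"

```text
t: 12.35
eef_pos: [0.4961, 0.2008, 0.236]
tool_rot: [0.0, -0.063, 0.998, 0.0]
contact_force: [-0.5, 0.2, -1.5]
gripper_width: 0.186
```

```bash
cat >> h.py <<'E'
def magfit(n,d,tcp,az,hx):
    # points in tool-ish frame: origin tcp, x along handle->lens dir az
    P=cloud(n,d); D=P-tcp; c,s=np.cos(az),np.sin(az)
    X=D[...,0]*c+D[...,1]*s; Y=-D[...,0]*s+D[...,1]*c; Z=D[...,2]
    m=(X>.03)&(X<.13)&(abs(Y)<.055)&(abs(Z)<.045)
    return P[m],np.stack([X[m],Y[m],Z[m]],1)
E
python3 - <<'E'
from h import *
o=bot.get_obs(); t=o["eef_pos"]; print(t,o["gripper_width"],o["contact_force"].round(2),o["torque"].round(3)); q=o["tool_rot"]; az=np.arctan2(q[2]**2-q[1]**2,2*q[1]*q[2])-np.pi/2; print("az",np.degrees(az))
for n in ("scene","top"):
    p,d=vision.read_camera(n); cv2.imwrite(f"pics/{n}4.png",p[:,:,::-1]); np.save(f"pics/{n}4.npy",d)
    W,L=magfit(n,d,t,az,0); 
    print(n,len(W),L.min(0),L.max(0),"circ",cv2.minEnclosingCircle(W[:,:2].astype(np.float32)))
    A=np.c_[L[:,0],L[:,1],np.ones(len(L))]; 
    k=np.ones(len(L),bool)
    for _ in range(6):
        s=np.linalg.lstsq(A[k],L[k,2],rcond=None)[0]; r=L[:,2]-A@s; k=abs(r)<.006
    print(" plane slopes",s[:2].round(3),"z@tcp",s[2].round(4),k.sum(),r[k].std())
    crop(f"pics/{n}4.png",f"pics/c7{n}.png",*((280,90,440,230,4) if n=="scene" else (150,150,310,290,4)))
E
```

```text
[0.49608917 0.2007871  0.23601049] 0.1863858103148698 [-0.55  0.18 -1.55] [0.    0.015 0.041]
az 7.2277482590753985
scene 490 [ 0.03029346 -0.03552248 -0.00523469] [0.11468103 0.03286115 0.01737525] circ ((0.5678367614746094, 0.2117978036403656), 0.04268654063344002)
 plane slopes [-0.052 -0.012] z@tcp 0.0093 448 0.0026270775860877996
top 339 [ 0.04763431 -0.03407037 -0.00834315] [0.11250107 0.01752897 0.01062924] circ ((0.5749565958976746, 0.20941905677318573), 0.033361319452524185)
 plane slopes [ 0.049 -0.06 ] z@tcp -0.0024 324 0.0024652978406271594
```

View pics/c7scene.png

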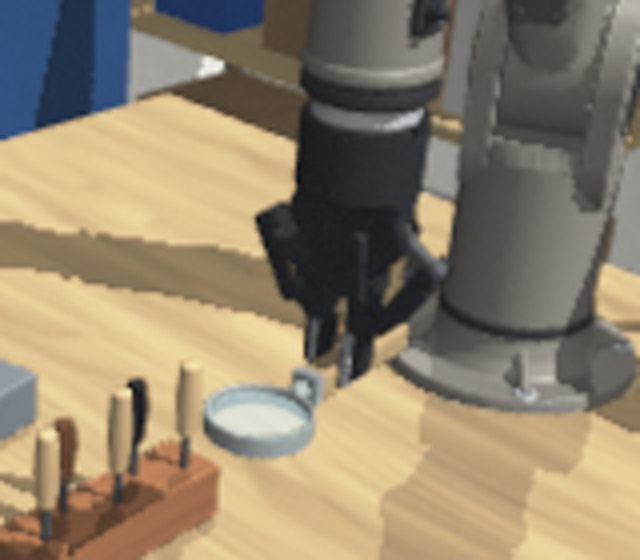

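View pics/c7top.png

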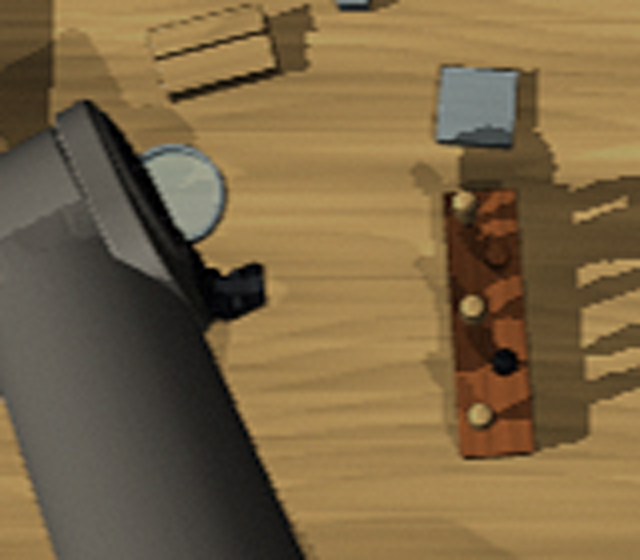

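The magnifier is level and about 23 cm up. The lens sits about 79.5 mm ahead of the TCP in the tool frame. Carrying it across at this height.

move_arm --increments "0 0 -15 0 0 0 0; 0 0 -25 0 0 0 0; 0 0 -35 0 0 0 0; 0 0 -40 0 0 0 0; 0 0 -40 0 0 0 0; 0 0 -40 0 0 0 0; 0 -2 -40 0 0 0 0; 0 -4 -40 0 0 0 0"

```text
t: 13.45
eef_pos: [0.4895, -0.0766, 0.2361]
tool_rot: [0.0, -0.063, 0.998, -0.0]
contact_force: [0.7, -0.1, -0.6]
gripper_width: 0.182
```

move_arm --increments "0 -6 -40 0 0 0 0; 0 -6 -40 0 0 0 0; 0 -6 -40 0 0 0 0; 0 -6 -40 0 0 0 0; 0 -6 -35 0 0 0 0; 0 -6 -30 0 0 0 0; 0 -4 -25 0 0 0 0; 0 -2 -13 0 0 0 0"

```text
t: 14.45
eef_pos: [0.4466, -0.3393, 0.236]
tool_rot: [-0.0, -0.062, 0.998, -0.0]
contact_force: [0.4, -0.3, -0.9]
gripper_width: 0.188
```

move_arm --increments "0 0 0 0 0 0 0; 0 0 0 0 0 0 0; 0 0 0 0 0 0 0; 0 0 0 0 0 0 0; 0 0 0 0 0 0 0; 0 0 0 0 0 0 0; 0 0 0 0 0 0 0; 0 0 0 0 0 0 0"

```text
t: 15.45
eef_pos: [0.4481, -0.3372, 0.236]
tool_rot: [-0.0, -0.063, 0.998, 0.0]
contact_force: [-0.6, -0.3, -1.5]
gripper_width: 0.187
```

```bash
cat > look.py <<'E'
from h import *
import sys
k=sys.argv[1]
o=bot.get_obs(); t=o["eef_pos"]; print(o["t"],t.round(4),o["gripper_width"].round(3),o["contact_force"].round(2),"q7",o["q"].round(2)); q=o["tool_rot"]; az=np.arctan2(q[2]**2-q[1]**2,2*q[1]*q[2])-np.pi/2; print("az",np.degrees(az),q.round(4))
for n in ("scene","top"):
    p,d=vision.read_camera(n); cv2.imwrite(f"pics/{n}{k}.png",p[:,:,::-1]); np.save(f"pics/{n}{k}.npy",d)
    W,L=magfit(n,d,t,az,0)
    ww=(L[:,0]>.045)&(L[:,2]>-.014)&(L[:,2]<.025); W=W[ww];L=L[ww]
    print(n,len(W),L.min(0).round(4),L.max(0).round(4),"circ",cv2.minEnclosingCircle(W[:,:2].astype(np.float32)))
    A=np.c_[L[:,0],L[:,1],np.ones(len(L))]; kk=np.ones(len(L),bool)
    for _ in range(6):
        s=np.linalg.lstsq(A[kk],L[kk,2],rcond=None)[0]; r=L[:,2]-A@s; kk=abs(r)<.006
    print(" slopes",s[:2].round(3),"z@lens",(A[0]*0+[.08,0,1])@s)
    for u in [proj(n,[.527,-.3285,.11])]: print(" setting px",np.round(u,1))
u,v=proj("scene",[.527,-.3285,.15]); u,v=int(u),int(v)
crop(f"pics/scene{k}.png",f"pics/cs{k}.png",u-60,max(v-75,0),u+80,v+50,5)
u,v=proj("top",[.5,-.3,.15]); u,v=int(u),int(v)
crop(f"pics/top{k}.png",f"pics/ct{k}.png",u-80,v-60,u+70,v+60,5)
E
python3 look.py 5
```

```text
Traceback (most recent call last):
  File "look.py", line 4, in <module>
    o=bot.get_obs(); t=o["eef_pos"]; print(o["t"],t.round(4),o["gripper_width"].round(3),o["contact_force"].round(2),"q7",o["q"].round(2)); q=o["tool_rot"]; az=np.arctan2(q[2]**2-q[1]**2,2*q[1]*q[2])-np.pi/2; print("az",np.degrees(az),q.round(4))
                                                             ^^^^^^^^^^^^^^^^^^^^^^^^
AttributeError: 'float' object has no attribute 'round'
```

```bash
sed -i 's/o\["gripper_width"\].round(3)/round(float(o["gripper_width"]),3)/' look.py; python3 look.py 5
```

```text
15.45 [ 0.4481 -0.3372  0.236 ] 0.187 [-0.6  -0.3  -1.48] q7 [ 0.29  0.29  0.3   1.84 -0.1   1.02  2.33]
az 7.226874411134988 [-0.    -0.063  0.998  0.   ]
scene 189 [ 0.046  -0.0356 -0.0054] [0.1155 0.0345 0.0123] circ ((0.5284244418144226, -0.3273717164993286), 0.036537688225507736)
 slopes [-0.049 -0.03 ] z@lens 0.004997356660548763
 setting px [243.3 160.2]
top 573 [ 0.0453 -0.0333 -0.0089] [0.1131 0.0342 0.0124] circ ((0.526743471622467, -0.3275356590747833), 0.034640341997146606)
 slopes [-0.005 -0.002] z@lens 0.0022884002874255776
 setting px [389.9 222.6]
```

View pics/cs5.png

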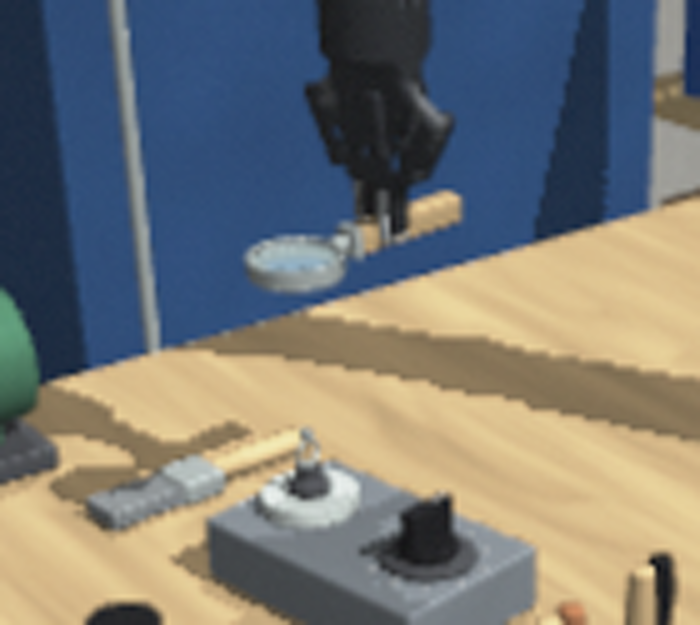

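View pics/ct5.png

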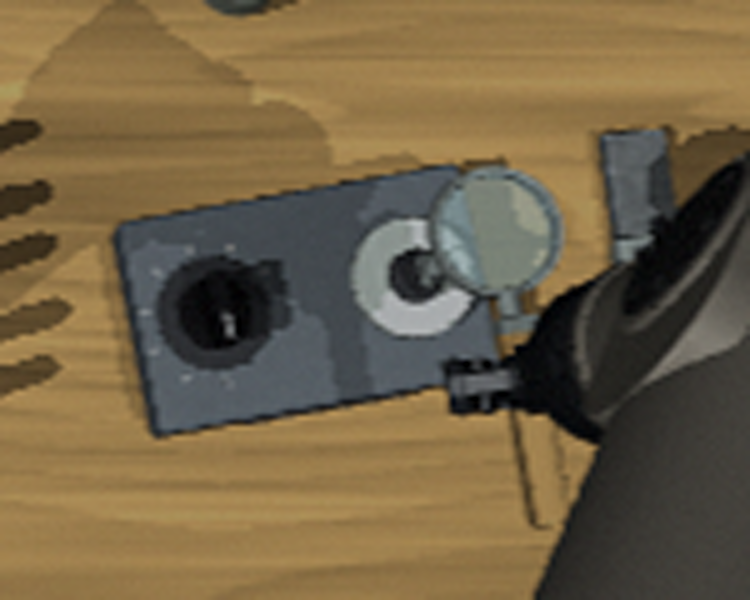

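The lens is centred at (0.527, -0.3275) and the setting at about (0.527, -0.3285). The magnifier looks level in both cameras. Now lowering about 104 mm, to leave the underside 15 mm above the setting.

move_arm --increments "0 0 -1 -10 0 0 0; 0 0 0 -15 0 0 0; 0 0 0 -18 0 0 0; 0 0 0 -15 0 0 0; 0 0 0 -12 0 0 0; 0 0 0 -8 0 0 0; 0 0 0 -4 0 0 0; 0 0 0 -2 0 0 0"

```text
t: 16.55
eef_pos: [0.4483, -0.3383, 0.152]
tool_rot: [0.0, -0.063, 0.998, -0.0]
contact_force: [-0.7, -0.4, -0.8]
gripper_width: 0.185
```

move_arm --increments "0 0 0 -5 0 0 0; 0 0 0 -5 0 0 0; 0 0 0 -4 0 0 0; 0 0 0 -3 0 0 0; 0 0 0 -2 0 0 0; 0 0 0 -1 0 0 0; 0 0 0 0 0 0 0; 0 0 0 0 0 0 0"

```text
t: 17.55
eef_pos: [0.4481, -0.3383, 0.1321]
tool_rot: [0.0, -0.063, 0.998, -0.0]
contact_force: [0.3, -0.2, -1.0]
gripper_width: 0.183
```

```bash
python3 look.py 6
```

```text
17.55 [ 0.4481 -0.3383  0.1321] 0.183 [ 0.28 -0.21 -1.04] q7 [ 0.32  0.42  0.27  1.94 -0.15  0.81  2.37]
az 7.228956911050095 [ 1.00e-04 -6.30e-02  9.98e-01 -0.00e+00]
scene 188 [ 0.0451 -0.0398 -0.0066] [0.1151 0.0346 0.0117] circ ((0.5301744937896729, -0.3297656178474426), 0.037964507937431335)
 slopes [-0.027 -0.006] z@lens 0.005258708949451033
 setting px [243.3 160.2]
top 479 [ 0.0456 -0.0331 -0.0086] [0.1127 0.0343 0.0121] circ ((0.5265942215919495, -0.3282589018344879), 0.03460204601287842)
 slopes [-0.006 -0.003] z@lens 0.002311240886490565
 setting px [389.9 222.6]
```

View pics/cs6.png

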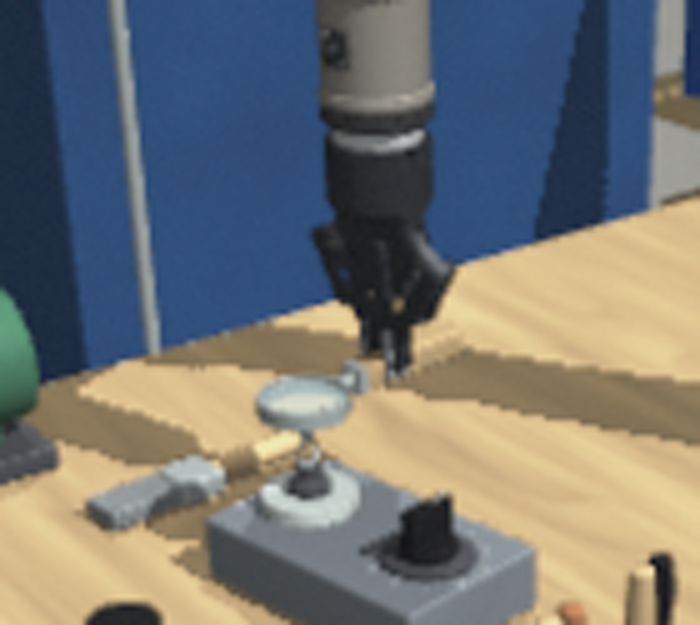

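View pics/ct6.png

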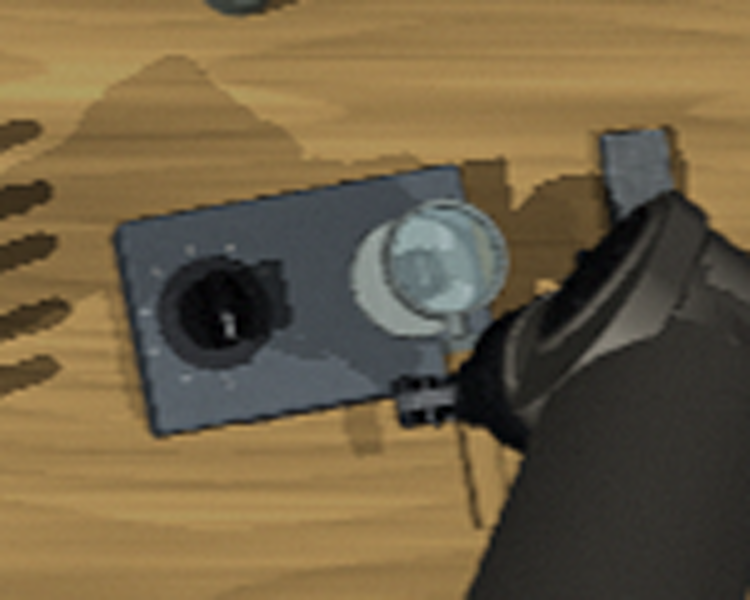

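Final check before handing in: the top camera puts the lens centre at (0.5266, -0.3283) against the setting at (0.526–0.527, -0.3286). The tilt is under 0.03 rad and there are no contact forces beyond the weight.

Run:
```python
from h import *
P=cloud("top",np.load("pics/top6.npy")); Z=P[...,2]
r=np.linalg.norm(P[...,:2]-[.5266,-.3283],axis=-1); m=(r>.030)&(r<.034)&(Z>.11); print("rim z",np.percentile(P[m][:,2],[10,50,90]))
r=np.linalg.norm(P[...,:2]-[.506,-.2105],axis=-1); m=(r<.03)&(Z>.085)&(Z<.1); print("bar",cv2.minAreaRect(P[m][:,:2].astype(np.float32)))
print(bot.hand_in()); print(bot.get_obs()["eef_pos"])
```

```text
rim z [0.13154659 0.13884174 0.48857739]
bar ((0.5058980584144592, -0.21086221933364868), (0.041196729987859726, 0.013822146691381931), 9.062134742736816)
the job is handed in; nothing more can be done
None
the job is handed in; nothing more can be done
```

I turned the speed knob to its off stop, carried the magnifier over the rack and handed the job in with it held over the ring. The system gave no verdict. The clock read about 17.6 s of the 72 s allowed at the last check.

- **Knob:** I turned it anticlockwise until the torque on the gripper reached 1.65 N m, far above its friction. In the last picture the bar lies at 9.1°, and the turntable's x axis is at 9.8°, so the knob is within about 0.013 rad of off.
- **Carry:** I gripped the magnifier by its handle and crossed the rack with its underside about 23 cm up. The tallest tools reach 15 cm. I saw no contact forces along the way.
- **Sideways position:** By the top camera, the lens centre is at (0.5266, -0.3283) and the setting at (0.526–0.527, -0.3286), about 1 mm apart. The scene camera reads both 2–3 mm farther out in x, which is close to its calibration error.
- **Height:** The underside is about 15 mm above the setting, from the rim top at 139 mm and the gripper height.
- **Tilt and grip:** Tilt is under 0.03 rad, and the fingers show an opening of about 16 mm on the 18 mm handle.

I did not re-measure the other objects on the bench. Nothing in the pictures or forces suggested that any of them had been touched.

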